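Find the pitch-comb leaf that fits the clamp spindle

TASK

Find out which of the three comb leaves has the pitch of the front spindle (the one that lies apart from the other two on the bench plate): set leaves one at a time on top of its thread, gently, feeling along the thread for the place where the teeth drop in. Leave the leaf that seats fully standing upright and fully home about the middle of the front spindle, with its teeth square across the thread, and have the other two leaves standing in slots of the rack. Push on the thread only lightly (10 N or so is plenty) and do not disturb the tin, the brush and the setting block.

Things in the scene. Friction and masses are not known exactly. Their poses are not given: they have to be found in the camera images.
- leaf_a_mid (a point): Centre of comb leaf a, a loose aluminium plate, 0.1 kg: 12 mm thick (x), 60 long (y), 70 tall (z, up). Lower edge: 7 pointed 90 degree teeth in a row along y, pitch 8 mm, depth half the pitch (4.0 mm). This point is 35 mm above the tooth tips and 35 mm below the top edge. Grip across the thickness. Starts upright in a rack slot; fully home in a thread it stands on its own.
- leaf_b_mid (a point): Centre of comb leaf b, a loose aluminium plate, 0.1 kg: 12 mm thick (x), 60 long (y), 70 tall (z, up). Lower edge: 6 pointed 90 degree teeth in a row along y, pitch 9 mm, depth half the pitch (4.5 mm). This point is 35 mm above the tooth tips and 35 mm below the top edge. Grip across the thickness. Starts upright in a rack slot; fully home in a thread it stands on its own.
- leaf_c_mid (a point): Centre of comb leaf c, a loose aluminium plate, 0.1 kg: 12 mm thick (x), 60 long (y), 70 tall (z, up). Lower edge: 6 pointed 90 degree teeth in a row along y, pitch 10 mm, depth half the pitch (5.0 mm). This point is 35 mm above the tooth tips and 35 mm below the top edge. Grip across the thickness. Starts upright in a rack slot; fully home in a thread it stands on its own.
- spindle_p_crest (a point): Steel screw spindle p, 40 mm over the crests, level along own y in fixed V-blocks, threaded about 50 mm either way from this point, pointed 90 degree ridges. This point: mid-thread, on top of the crests, 66 mm above the table. Pitch unknown. A fitting leaf fully home has its tooth tips half a pitch below the crest line; set down d mm out of step along y (d up to half a pitch) it stops d mm higher.
- spindle_q_crest (a point): Steel screw spindle q, 40 mm over the crests, level along own y in fixed V-blocks, threaded about 50 mm either way from this point, pointed 90 degree ridges. This point: mid-thread, on top of the crests, 66 mm above the table. Pitch unknown. A leaf of another pitch stops at least 2 mm higher than half its own pitch below the crest line, wherever it is set.
- spindle_r_crest (a point): Steel screw spindle r, 40 mm over the crests, level along own y in fixed V-blocks, threaded about 50 mm either way from this point, pointed 90 degree ridges. This point: mid-thread, on top of the crests, 66 mm above the table. Pitch unknown. The screw does not turn or shift under light pushes; how it is turned, so where its crests lie along y, is unknown and must be felt.
- plate: Fixed steel plate, 225 x 190 x 12 mm, carrying the three spindles along its y at x = 0 (the front place), 85 and 150 mm. Origin on the table under the middle of the front place. Which spindle lies in which place varies; their pitches are 8, 9 and 10 mm in unknown order.
- rack: Fixed plywood leaf rack, 205 mm (own x) by 80 mm (own y), origin on the table below its middle. Three slots along y at x = -70, 0 and +70 mm, 15 mm wide, open at the ends; the slot floor is 6 mm above the table, the slot walls end 16 mm above the table. Each leaf stands in one slot at the start, its length along the slot.
- tin: Bystander: plain steel tin, 64 mm across, 75 mm tall, origin under its middle.
- brush: Bystander: wooden brush lying on the table, origin on the table under its middle.
- angle_block: Bystander: dark steel slotted setting block, 25 x 120 x 70 mm tall, origin under its middle.
Not all that is in view belongs to the job. What is shaped like the part that bears leaf_a_mid but brown or pink is not meant.

How it is judged:
By the outcome, as a careful person would: the job done as asked, in the order asked, and still so for the second after the job is handed in, with the robot touching nothing.
It also fails if it takes over 72 s, if anything falls off the work surface, if the arm or the gripper's body presses on something with over 40 N, if the wrist force passes 120 N, or if a joint passes its speed limit or range.

ROBOT

A 6-joint arm with a two-finger parallel gripper is mounted at the origin on the work surface. World frame = base frame: x ahead of the robot, y to its left, z up, the work surface at z = 0. Lengths are in m, angles in rad, forces in N, time in s.
With the tool pointing down it reaches from about 0.275 to 1 m from the base axis. Payload 8.4 kg.
Tool frame: the origin (TCP) lies at the very end of the fingers, on their centre line; the grasp point (between the pads) lies 19 mm behind it; z points along the fingers, y is the direction in which the jaws open and shut (so a half turn about z gives the same grasp; the last joint's range is limited). The gripper opens to 85 mm and grips with 20 to 120 N. Pads are 22 mm wide; open, the fingers measure 114 mm over their backs; the gripper's body (76 mm by 85 mm) begins 54 mm behind the grasp point. The pads swing forward as they close: fully open they stand 13 mm farther back than shut.
Start: joints at [-1.218, 0.353, 1.633, -0, 1.155, -0.002], TCP at [0.217, -0.586, 0.197] pointing down, gripper open.
Joint ranges: [-2.63, 2.63], [-0.92, 2.1], [0.06, 2.66], [-1.3, 4.44], [0, 2.69], [-3.02, 3.02]. Speed limits (rad/s): [2.22, 2.22, 2.79, 3.14, 3.14, 3.14].

INTERFACE

Orientations are given as a unit quaternion [w, x, y, z].
In Python, from workcell import env, planner, state, cams, job gives the robot as it stands. The module is installed in compiled form; this text tells all that it offers. Calls block until the motion is done:
- env.move_to(position, orientation): joint-space move of the TCP to a pose.
- env.move_straight(position, speed=0.15, rot=None, force_limit=None): straight line of the TCP; rot=None keeps the orientation; speed is the mean speed in m/s. With force_limit (N) it stops when the force on the tool has changed by that much, and returns True; else False.
- env.move_j(angles): joint-space move.
- env.move_gripper(opening, strength=None): opening from 0.0 (shut) to 1.0 (fully open); strength is the grip in N (None keeps the last); returns when the fingers have stopped.
- env.pause(seconds).
- planner.ik(position, orientation): joint angles nearest the present ones, or None.
- state(): the state.
- cams.snapshot(name): name is "scene" or "top" or "wrist"; returns a dict with "img" (420x560x3 uint8, blue, green, red), "z_map" (420x560 float32, m along the optical axis (not along the pixel's ray), 0 where there is no reading), "intrinsics" (3x3 intrinsics, pixels), "D" ([k1, k2, p1, p2, k3] as OpenCV has them; the pictures are not rectified), "R" (3x3) and "t" (3): a world point X has camera coordinates R X + t. Camera axes: x right, y down, z forward; pixel columns grow to the right and rows downward; lengths in m; the calibration is good to about 2 mm. A picture is of the moment at which its call begins.
A pose or a line that the arm cannot do raises env.PlanningError and nothing moves.
- job.sign_off(): hands the job in, once; it reports no verdict.
The state is a dict: "t": time; "joints": joint angles; "joint_vel": joint speeds; "joint_efforts": joint torques, N m; "tcp_pos": TCP position; "orientation": TCP orientation; "ft_force": force on the tool from outside, world axes, zero at the start; "wrist_torque": the same for the moment, N m; "finger_gap": opening from 0.0 (shut) to 1.0 (fully open).
Only numpy, scipy, OpenCV 4.12 (cv2) and the standard library are available. Lean on these libraries where they do the work, as an engineer would, in place of code of your own. Each camera call takes 0.05 s, during which the arm holds its last target. There are 200 camera calls.

## Working session

There is one attempt and no reset: what is moved stays moved. The work goes in short steps, each a Python script; the robot and the scene stay as the last script left them, time stands still between calls to the robot, and variables do not carry over. Pictures are saved under pics/ and viewed, about 8 in all and at most 12, crops included, and the job is handed in when it is done.

```bash
mkdir -p pics; cat > h.py <<'E'
import numpy as np, cv2
from workcell import env, planner, state, cams, job
def snap(n,f):
    s=cams.snapshot(n); cv2.imwrite(f'pics/{f}.png',s['img']); np.savez(f'{f}.npz',**s); return s
def cloud(s):
    z=np.asarray(s['z_map'],float); h,w=z.shape
    u,v=np.meshgrid(np.arange(w),np.arange(h))
    p=cv2.undistortPoints(np.stack([u.ravel(),v.ravel()],1).astype(float)[:,None],np.array(s['intrinsics'],float),np.array(s['D'],float))[:,0]
    P=np.c_[p,np.ones(len(p))]*z.ravel()[:,None]
    W=(P-np.array(s['t']).ravel())@np.array(s['R'])
    W[z.ravel()==0]=np.nan
    return W.reshape(h,w,3)
E
python3 - <<'E'
from h import *
a=snap('top','top0');b=snap('scene','scene0')
cv2.imwrite('pics/both0.png',cv2.resize(np.vstack([a['img'],b['img']]),None,fx=.71,fy=.71))
for s in(a,b): print(-np.array(s['R']).T@np.array(s['t']).ravel())
print(state())
E
```

```text
[ 0.32430011 -0.01845107  1.10488262]
[ 1.13849649 -0.3621081   1.21432142]
{'t': 0.1, 'joints': array([-1.21841668e+00,  3.53578537e-01,  1.63404371e+00,  8.01156125e-07,
        1.15523373e+00, -2.41850612e-03]), 'joint_vel': array([-0.00011291, -0.00256082, -0.00201665, -0.00203646,  0.00078962,
        0.00241957]), 'joint_efforts': array([ 7.35545345e-04, -6.06355762e+01, -3.42818749e+01, -8.59398006e-05,
        3.84074214e-03, -1.66570135e-05]), 'tcp_pos': array([ 0.21695212, -0.58563359,  0.19674388]), 'orientation': array([-6.22080999e-04,  9.84305839e-01,  1.76469875e-01, -1.09604754e-04]), 'ft_force': array([ 0.6370343 , -0.3319905 ,  0.33522116]), 'wrist_torque': array([-0.02794972,  0.00721928, -0.05562944]), 'finger_gap': 1.0017174732421656}
```

View pics/top0.png

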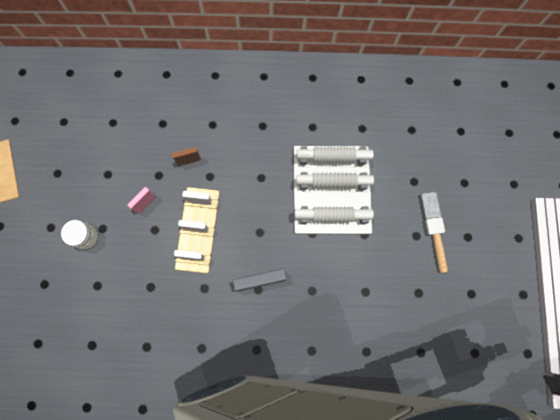

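View pics/scene0.png

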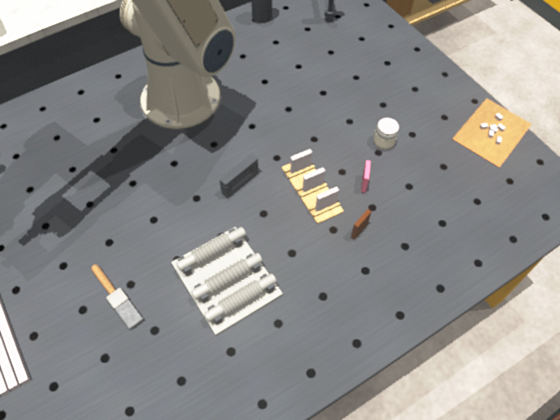

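The top picture shows the front spindle alone at (333,215), with the other two at rows 155 and 181. The white leaves in the rack are at (197,197), (193,225) and (188,255). Possible mix-ups are the brown plate at (186,156) and the pink one at (141,199), both decoys, and the dark setting block at (260,280). The leaves I want are the three aluminium ones in the rack.

```bash
python3 - <<'E'
from h import *
for n in('top0','scene0'):
    s=dict(np.load(n+'.npz')); W=cloud(s); np.save(n+'_w.npy',W)
    if n=='top0':
        print('table z',np.nanmedian(W[300:340,100:170,2]))
    def rect(m,name):
        P=W[m]
        if len(P)<5: print(name,len(P));return
        r=cv2.minAreaRect(P[:,:2].astype(np.float32)*1000); print(n,name,len(P),np.round(r[0],1),np.round(r[1],1),round(r[2],1),'z',np.round(np.percentile(P[:,2],[5,50,95]),4))
    reg=np.load('top0_w.npy')
    Z=W[...,2]
    # components of tall things
    m=((Z>0.055)&(Z<0.09)&(W[...,0]>0.2)&(W[...,0]<0.75)&(abs(W[...,1])<0.5))
    k,l=cv2.connectedComponents(m.astype(np.uint8))
    for i in range(1,k):
        if (l==i).sum()>12:
            v,u=np.where(l==i); rect(l==i,f'tall({u.mean():.0f},{v.mean():.0f})')
    m=((Z>0.009)&(Z<0.0145)&(W[...,0]>0.2)&(W[...,0]<0.75)&(abs(W[...,1])<0.5)); m=cv2.morphologyEx(m.astype(np.uint8),cv2.MORPH_OPEN,np.ones((2,2)))
    k,l=cv2.connectedComponents(m)
    for i in range(1,k):
        if (l==i).sum()>40:
            v,u=np.where(l==i); rect(l==i,f'low({u.mean():.0f},{v.mean():.0f})')
E
```

```text
table z -0.00015588673966510354
top0 tall(185,153) 175 [679.  186.6] [14.1 59.8] 16.0 z [0.0574 0.0688 0.0727]
top0 tall(334,153) 666 [ 691.1 -176.7] [ 35.4 183.8] 3.1 z [0.0555 0.0596 0.0651]
top0 tall(334,178) 684 [ 625.9 -176. ] [ 32.6 181.6] 1.4 z [0.0554 0.0596 0.0645]
top0 tall(138,198) 185 [565.1 289.2] [14.  59.6] 48.1 z [0.0581 0.0693 0.0724]
top0 tall(196,195) 184 [573.2 152.6] [60.8 13. ] 85.2 z [0.0595 0.0747 0.0782]
top0 tall(334,213) 686 [ 540.9 -173.2] [ 34.2 183.1] 1.4 z [0.0555 0.0595 0.0649]
top0 tall(76,233) 644 [475.6 429.4] [61.2 62.7] 23.3 z [0.0605 0.0748 0.0781]
top0 tall(193,224) 176 [503.2 157.4] [60.6 12.6] 85.4 z [0.0585 0.0751 0.0784]
top0 tall(188,254) 165 [433.5 163.4] [60.5 12.1] 85.1 z [0.0633 0.0756 0.0792]
top0 tall(260,279) 594 [380.9  -2.6] [ 25.3 119.7] 13.8 z [0.0663 0.0694 0.0724]
top0 low(331,168) 460 [ 661.  -177.6] [ 44.  182.9] 3.5 z [nan nan nan]
top0 low(331,198) 917 [ 585.1 -180. ] [ 61.2 184.4] 3.7 z [nan nan nan]
top0 low(330,227) 555 [ 517.  -176.3] [ 32.2 178.4] 1.2 z [nan nan nan]
scene0 tall(387,129) 369 [482.3 425.6] [62.7 60.7] 1
[... 627 characters left out ...]
 629.1 -181.2] [ 35.2 184.5] 0.2 z [0.0557 0.0609 0.0668]
scene0 tall(240,296) 806 [ 694.7 -181.8] [ 36.8 184.5] 1.8 z [0.0557 0.0609 0.0676]
scene0 low(241,253) 92 [ 588.6 -116.4] [34.5 63.1] 75.6 z [0.0101 0.013  0.0573]
scene0 low(219,263) 74 [ 580.  -172.3] [65.  26.7] 22.7 z [0.0093 0.0136 0.0167]
scene0 low(193,279) 147 [ 575.4 -250.8] [57.2 39.5] 26.4 z [0.0098 0.0132 0.0166]
scene0 low(236,285) 120 [ 656.1 -171.8] [43.6 69.1] 5.8 z [0.009  0.0128 0.0195]
scene0 low(214,298) 54 [ 653.  -230.2] [18.8 37.2] 33.5 z [nan nan nan]
scene0 low(262,302) 96 [ 714.6 -135.3] [23.3 38.6] 2.3 z [0.0041 0.0125 0.0162]
scene0 low(238,317) 177 [ 717.6 -207.3] [66.4 25.4] 89.3 z [0.0045 0.0126 0.0161]
```

```bash
cat >> h.py <<'E'
from scipy.spatial.transform import Rotation as Ro
def quat(yaw,flip=False):  # jaw axis along leaf x (yaw deg), tool down
    a=np.radians(yaw+(180 if flip else 0)); c,s=np.cos(a),np.sin(a)
    M=np.array([[-s,c,0],[c,s,0],[0,0,-1]]).T
    q=Ro.from_matrix(M).as_quat(); return np.r_[q[3],q[:3]]
E
python3 - <<'E'
from h import *
for f in (0,1):
  for p in ([.541,-.174,.25],[.4335,.162,.1],[.573,.152,.1]): print(f,planner.ik(p,quat(0,f)))
q=min([quat(0,0),quat(0,1)],key=lambda q:abs(planner.ik([.54,-.175,.25],q)[5]))
env.move_to([.541,-.174,.25],q)
env.pause(.3); s=snap('wrist','w1'); print(state()['t'],state()['ft_force'],-np.array(s['R']).T@np.array(s['t']).ravel())
E
```

```text
0 [-3.13817257e-01  2.17919380e-01  1.69751899e+00 -4.44089210e-16
  1.22615428e+00 -3.13817257e-01]
0 [ 3.54391303e-01  2.31314045e-01  2.06084871e+00 -4.44089210e-16
  8.49429895e-01  3.54391303e-01]
0 [ 2.56768179e-01  4.11861027e-01  1.78759386e+00 -4.44089210e-16
  9.42137771e-01  2.56768179e-01]
1 [-3.13817257e-01  2.17919380e-01  1.69751899e+00 -4.44089210e-16
  1.22615428e+00  2.82777540e+00]
1 [ 3.54391303e-01  2.31314045e-01  2.06084871e+00 -4.44089210e-16
  8.49429895e-01 -2.78720135e+00]
1 [ 2.56768179e-01  4.11861027e-01  1.78759386e+00 -4.44089210e-16
  9.42137771e-01 -2.88482447e+00]
2.3583 [ 1.04834919 -0.48007351  0.03281477] [ 0.54152623 -0.104       0.42645188]
```

View pics/w1.png

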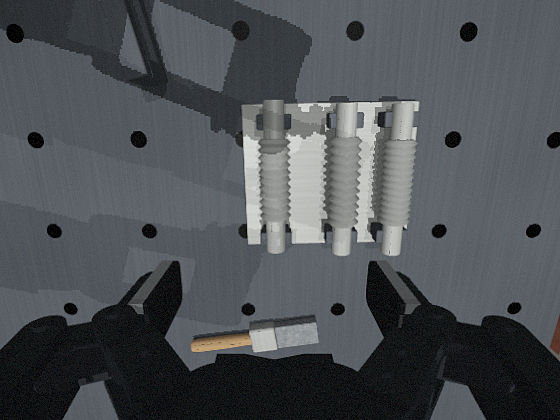

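The wrist view shows the front spindle at column 275, rows 100–250, standing apart from the others at 345 and 397. Its thread profile can be seen at the sides.

```bash
python3 - <<'E'
from h import *
s=dict(np.load('w1.npz')); W=cloud(s); np.save('w1_w.npy',W)
for c0,c1 in((240,305),(318,368),(372,420)):
    w=W[95:258,c0:c1]; rows=[]
    for r in range(w.shape[0]):
        P=w[r]; P=P[(P[:,2]>.045)&(P[:,2]<.08)]
        if len(P)>8: rows.append([P[:,1].mean(),P[:,0].mean(),np.ptp(P[:,0]),np.percentile(P[:,2],95)])
    R=np.array(rows); th=R[:,3]>0.060
    k=np.polyfit(R[th,0],R[th,1],1); print('dx/dy deg',np.degrees(k[0]),'yrange thread',R[th,0].min(),R[th,0].max(),'all',R[:,0].min(),R[:,0].max(),'x at mid',np.polyval(k,R[th,0].mean()),'z',R[th,3].max())
    # widths -> pitch
    t=R[th]; f=np.linspace(1/14e-3,1/6e-3,400)
    for ch,nm in((2,'width'),(1,'mid'),(3,'z')):
        d=t[:,ch]-np.polyval(np.polyfit(t[:,0],t[:,ch],2),t[:,0]); a=abs(np.exp(-2j*np.pi*np.outer(f,t[:,0]))@d); print(nm,'pitch mm',1e3/f[a.argmax()],a.max())
    # brightness
    g=cv2.cvtColor(s['img'],cv2.COLOR_BGR2GRAY)[95:258,c0:c1].astype(float)
    m=(w[...,2]>.045)&(w[...,2]<.08)&(abs(w[...,1]+.175)<.045)
    d=g[m]-g[m].mean(); a=abs(np.exp(-2j*np.pi*np.outer(f,w[m][:,1]))@d); print('bright',1e3/f[a.argmax()])
m=(W[...,2]>.006)&(W[...,2]<.018)&(W[...,0]>.45)&(W[...,0]<.75)&(abs(W[...,1]+.175)<.13)
r=cv2.minAreaRect(W[m][:,:2].astype(np.float32)*1000);print(r)
for n in('top0','scene0'):
    V=np.load(n+'_w.npy')
    for x0 in(.541,.626,.691):
        m=(abs(V[...,0]-x0)<.03)&(V[...,2]>.05)&(V[...,2]<.07)&(abs(V[...,1]+.175)<.1);P=V[m];k=np.polyfit(P[:,1],P[:,0],1)
        print(n,x0,np.degrees(k[0]),np.polyval(k,-.175), np.percentile(P[:,1],[.5,99.5]))
E
```

```text
dx/dy deg -0.9920641091318186 yrange thread -0.22804142625788837 -0.12838119794649497 all -0.26936976121971246 -0.08459703467985341 x at mid 0.5414801349672191 z 0.06645088278169371
width pitch mm 8.796850393700788 0.1352682943052916
mid pitch mm 8.741784037558686 0.017212218085606072
z pitch mm 9.063277447268796 0.07590195423192633
bright 8.687402799377915
dx/dy deg -1.1935358054015475 yrange thread -0.23580908455929145 -0.12611845706134328 all -0.272371558213212 -0.08775718200538223 x at mid 0.6240781939702967 z 0.06660960982466987
width pitch mm 9.737361998837885 0.17041322226165756
mid pitch mm 10.13793103448276 0.017231601794879422
z pitch mm 10.089102950030103 0.08990546866071975
bright 10.064864864864866
dx/dy deg -1.288653486336508 yrange thread -0.2327521799703928 -0.12839769767378967 all -0.271256099556582 -0.08753154690136895 x at mid 0.6875407685930447 z 0.06670900973546422
width pitch mm 7.900990099009901 0.16246532177225792
mid pitch mm 8.194621026894866 0.028067143269434578
z pitch mm 8.115254237288136 0.07657383681994463
bright 8.052859202306584
((613.6482543945312, -179.95364379882812), (225.3910369873047, 191.08837890625), 1.0834625959396362)
top0 0.541 -1.3412268687923428 0.5402103183300753 [-0.26511464 -0.08189163]
top0 0.626 -1.3427151136004942 0.6244113781103802 [-0.26667679 -0.0855087 ]
top0 0.691 -1.3034319288499092 0.6895152596431898 [-0.26804186 -0.08285222]
scene0 0.541 -1.6782107327834268 0.5464663819509822 [-0.26868419 -0.08739003]
scene0 0.626 -1.5452695900232463 0.6310345063192466 [-0.27269991 -0.08973477]
scene0 0.691 -1.7047053702053392 0.6958086530772152 [-0.27269339 -0.09053225]
```

Front spindle pitch looks like 9 mm from the wrist view, with yaw about +1.2° and mid-thread near (0.541, -0.177). The feeling has to confirm that. Next, a close look at the rack.

```bash
python3 - <<'E'
from h import *
env.move_gripper(0.55,60)
env.move_to([.503,.13,.22],quat(-4.6)); env.pause(.2)
s=snap('wrist','w2'); print(state()['t'],state()['finger_gap'])
W=cloud(s);Z=W[...,2]
m=(Z>.068)&(Z<.085)&(W[...,0]>.38)&(W[...,0]<.62)&(W[...,1]>.09)&(W[...,1]<.22)
k,l=cv2.connectedComponents(m.astype(np.uint8))
for i in range(1,k):
    if (l==i).sum()>30:
        P=W[l==i]; print((l==i).sum(),cv2.minAreaRect(P[:,:2].astype(np.float32)*1000),np.median(P[:,2]))
E
```

```text
4.25 0.547504135055984
783 ((434.0545654296875, 160.98660278320312), (60.07099914550781, 12.409978866577148), 85.0656967163086) 0.07598025718562232
703 ((503.55731201171875, 155.5489501953125), (59.4348258972168, 11.508729934692383), 85.44013214111328) 0.07609082433800511
790 ((573.6245727539062, 150.2236328125), (60.1494026184082, 12.606439590454102), 84.95939636230469) 0.07594938087554648
```

View pics/w2.png

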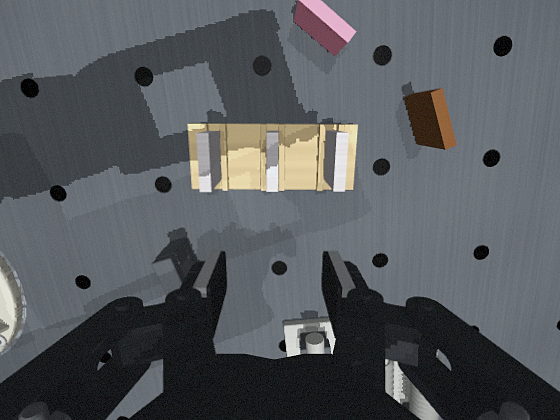

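Three white leaves in rack slots at (205,160), (272,160) and (340,160), with the brown and pink ones outside the rack. Measurements agree: 60 × 12 mm, tops at 0.076. I'll pick the middle one and feel with it.

```bash
cat >> h.py <<'E'
RACK={1:(.4341,.161),2:(.5036,.1556),3:(.5736,.1502)}; RY=-4.7
GZ=.037           # TCP z at the grasp in the rack -> tips = tcp - (GZ-.006)
SP=np.array([.541,-.177]); SY=1.2
def sp(dy): a=np.radians(SY); return SP+dy*np.array([-np.sin(a),np.cos(a)])
def pick(k,name):
    x,y=RACK[k]; q=quat(RY)
    env.move_gripper(.45); env.move_to([x,y,.115],q)
    hit=env.move_straight([x,y,GZ],speed=.1,force_limit=15)
    env.move_gripper(0,60); print('gap',state()['finger_gap'],hit,state()['tcp_pos'])
    env.move_straight([x,y,.15],speed=.15); s=snap('scene',name); print('t',state()['t'])
def touch(dy,lim=5,lift=.006,z0=None,zmin=.057):
    """tcp above dy, lower till contact; returns tip height mm"""
    p=sp(dy); s=state()['tcp_pos']
    if z0 is None: z0=s[2]
    env.move_straight([*p,z0],speed=.06)
    hit=env.move_straight([*p,zmin+GZ-.006],speed=.018,force_limit=lim)
    s=state(); h=(s['tcp_pos'][2]-GZ+.006)*1e3; print(f'dy {dy*1e3:.2f} hit {hit} tip {h:.2f} F',np.round(s['ft_force'],1),'y',round(s['tcp_pos'][1],4),'t',round(s['t'],2),flush=True)
    return h
def up(h): s=state()['tcp_pos']; env.move_straight([s[0],s[1],h],speed=.08)
E
python3 - <<'E'
from h import *
pick(2,'l2')
p=sp(0); env.move_to([*p,.112],quat(SY)); env.pause(.15)
h1=touch(0,z0=.104); up(.102); h2=touch(.00225,z0=.102)
E
```

```text
gap 0.11312054989388849 False [0.50420638 0.1557844  0.03767287]
t 7.2583
dy 0.00 hit True tip 62.42 F [0.2 0.8 5.4] y -0.1769 t 9.59
dy 2.25 hit True tip 64.03 F [-0.3 -1.3  2.9] y -0.1752 t 10.59
```

```bash
python3 - <<'E'
from h import *
for d in(-.0006,-.0013,-.003): up(.102); touch(d,z0=.102)
E
```

```text
dy -0.60 hit True tip 62.82 F [-0.5  1.   3.8] y -0.1773 t 11.61
dy -1.30 hit True tip 63.49 F [-0.7  0.   5.1] y -0.178 t 12.62
dy -3.00 hit True tip 65.13 F [-0.1  1.   2.8] y -0.1798 t 13.57
```

The heights form a V of slope 1 with its minimum at dy ≈ +0.2 mm. The tips there read 62.0 mm, or about 61.3 after the 0.7 mm grasp offset, against 61.5 mm home for pitch 9. A wrong leaf would stop at 63 or higher. So this leaf fits; I'll seat it, release it and check.

```bash
python3 - <<'E'
from h import *
up(.102); touch(.0002,z0=.102,lim=7); env.pause(.2); s=state(); print(s['tcp_pos'],s['ft_force'])
env.move_gripper(.4); print(state()['ft_force'])
x,y,z=state()['tcp_pos']
env.move_straight([x,y,.175],speed=.15)
env.move_straight([x,y-.05,.26],speed=.2); env.pause(.2)
s=snap('wrist','w3'); snap('scene','s3'); print(state()['t'])
W=cloud(s);Z=W[...,2]
m=(Z>.11)&(Z<.15)&(abs(W[...,0]-.54)<.06)&(abs(W[...,1]+.177)<.06)
P=W[m];print(len(P),cv2.minAreaRect(P[:,:2].astype(np.float32)*1000),np.percentile(P[:,2],[10,50,90]))
m=m&(Z>.126);P=W[m];print(len(P),cv2.minAreaRect(P[:,:2].astype(np.float32)*1000),np.median(P[:,2]))
k=np.polyfit(P[:,1],P[:,2],1);print('tilt along y deg',np.degrees(k[0]))
a=cv2.imread('pics/w3.png')
cv2.imwrite('pics/w3c.png',np.hstack([cv2.resize(a[60:300,180:420],(560,560))]))
b=cv2.resize(cv2.imread('pics/s3.png')[180:340,140:380],None,fx=3,fy=3,interpolation=cv2.INTER_CUBIC);cv2.imwrite('pics/s3c.png',b)
E
```

```text
dy 0.20 hit True tip 62.44 F [-0.3  0.7  6.1] y -0.1768 t 14.6
[ 0.54112092 -0.17685055  0.09342746] [-0.72272187 -0.25384448  3.90403465]
[ 0.13769833 -0.13132337  0.12897434]
16.8
797 ((540.9915161132812, -177.108154296875), (11.416315078735352, 58.86912536621094), 1.0543190240859985) [0.13070322 0.13167541 0.13252336]
797 ((540.9915161132812, -177.108154296875), (11.416315078735352, 58.86912536621094), 1.0543190240859985) 0.13167540891741283
tilt along y deg -0.1427070501653163
```

View pics/w3c.png

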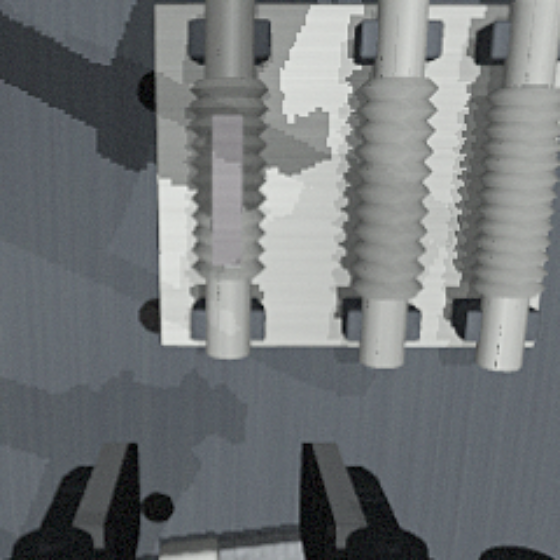

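View pics/s3c.png

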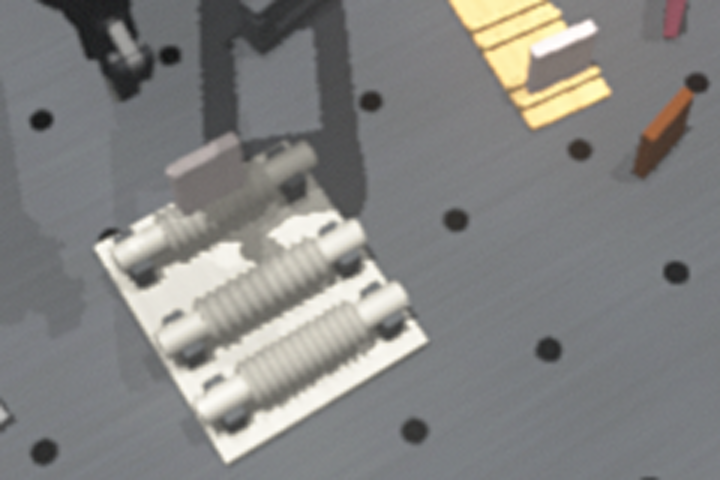

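The leaf stands upright on the front spindle: top at 131.7 mm (expected 131.5), yaw 1.05° against about 1.2° for the spindle, centred at mid-thread. The other two leaves are still in the rack. A gentle nudge on the top will confirm that it is home.

```bash
python3 - <<'E'
from h import *
env.move_gripper(0)
env.move_straight([.541,-.177,.16],speed=.15)
env.move_straight([.541,-.177,.139],speed=.05); env.pause(.15)
hit=env.move_straight([.541,-.177,.128],speed=.015,force_limit=7); s=state(); print(hit,s['tcp_pos'],s['ft_force'])
env.pause(.2); s=state(); print(s['tcp_pos'],s['ft_force'])
env.move_straight([.541,-.177,.18],speed=.1)
env.move_straight([.541,-.227,.26],speed=.2); env.pause(.3)
s=snap('wrist','w4'); snap('scene','s4');print(state()['t'])
W=cloud(s);Z=W[...,2]
m=(Z>.126)&(Z<.15)&(abs(W[...,0]-.54)<.06)&(abs(W[...,1]+.177)<.06)
P=W[m];print(len(P),cv2.minAreaRect(P[:,:2].astype(np.float32)*1000),np.median(P[:,2]))
print('tilt',np.degrees(np.polyfit(P[:,1],P[:,2],1)[0]),np.degrees(np.polyfit(P[:,0],P[:,2],1)[0]))
# changes of bystanders / other leaves in scene view
V=cloud(dict(np.load('s4.npz')))
m=(V[...,2]>.055)&(V[...,2]<.09)&(V[...,0]>.3)&(V[...,0]<.62)&(V[...,1]>-.1)&(V[...,1]<.5)
k,l=cv2.connectedComponents(m.astype(np.uint8))
for i in range(1,k):
    if (l==i).sum()>60:
        r=cv2.minAreaRect(V[l==i][:,:2].astype(np.float32)*1000);print(np.round(r[0],1),np.round(r[1],1),round(r[2],1))
E
```

```text
False [ 0.54108413 -0.17703794  0.12804803] [-0.97794971 -0.10377923  0.21211246]
[ 0.54104306 -0.17699214  0.12808   ] [0.37530075 0.99493828 0.73154933]
21.6083
783 ((541.0728759765625, -176.96493530273438), (11.297103881835938, 58.975616455078125), 1.0381275415420532) 0.13162666980722154
tilt -0.09471354464170292 -0.6800774846863058
[482.5 424.5] [62.5 62.3] 11.7
[433.8 159.9] [63.3 16.8] 86.1
[381.7  -6.1] [ 28.9 122.2] 13.9
[566.6 285.3] [12.8 63. ] 48.2
[573.8 148.2] [62.8 16.8] 83.5
```

```bash
python3 - <<'E'
from h import *
print(state()['finger_gap'],state()['tcp_pos'])
W=cloud(dict(np.load('w4.npz')))
a=cv2.imread('pics/w4.png'); cv2.imwrite('pics/w4c.png',a[60:420,100:460])
E
```

```text
6.068004662023036e-06 [ 0.54088184 -0.22665448  0.25953874]
```

View pics/w4c.png

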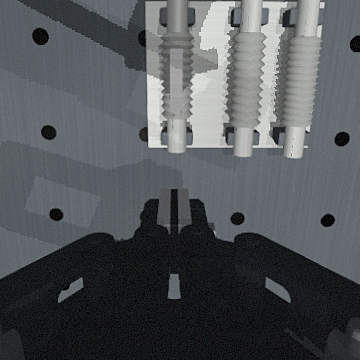

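```bash
python3 - <<'E'
from h import *
job.sign_off(); print(state()['t'])
E
```

```text
the job is handed in; nothing more can be done
the job is handed in; nothing more can be done
```

I found the leaf that fits the front spindle and left it standing home at mid-thread. I handed the job in at about 22 s of the 72 s allowed. The fit shows the front spindle's pitch is most likely 9 mm, which makes this leaf b; I didn't count its teeth.

**Feeling the thread:** I took the leaf from the middle rack slot and touched it down at six places along the thread, using 5–7 N. The stop height rose mm for mm on both sides of a lowest point close to mid-thread. After allowing for the grip height, the tooth tips there were at about 61.3–61.7 mm; home for pitch 9 is 61.5 mm, and a wrong leaf would stop at 63 mm or higher. The wrist picture also showed a pitch of about 9 mm. The first leaf fitted, so I didn't try the other two.

**Last checks:**

| What | Measured | Expected |
|---|---|---|
| Top of the seated leaf | 131.6 mm | 131.5 mm |
| Leaf direction across the thread | 1.04° | 1.08° (plate) |
| Lean along the thread | about 0.1° | 0° |
| Position | (0.541, -0.177) | mid-thread at (0.541, -0.177) |

The other two leaves are still in their rack slots. The tin and the setting block measured within about 1 mm of where they were. The brush was not measured again, but the arm never went near it.

**One check failed:** I tried a gentle push on top of the leaf with the fingers shut, to confirm it was home. The fingers met nothing down to 128 mm, although the leaf's top is at about 131.6 mm, probably because the shut fingertips end a few millimetres short of the stated tool point. I didn't go lower, so the proof that it is home rests on the felt heights and the camera heights, which agree.

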